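# Turn a poured culture dish lid-down on the turn-over chute and stack it

## Robot

A 7-joint arm with a two-finger parallel gripper is mounted at the origin on a cart in front of the work surface, level with it; the furniture and walls round the work are solid. World frame = base frame: x ahead of the robot, y to its left, z up, the work surface at z = 0. Lengths are in m, angles in rad, forces in N, time in s.
With the tool pointing down it reaches from about 0.35 to 0.9 m from the base axis. Payload 8.1 kg.
Tool frame: the origin (TCP) lies at the very end of the fingers, on their centre line; the grasp point (between the pads) lies 19 mm behind it; z points along the fingers, y is the line along which they close (so a half turn about z gives the same grasp; the last joint's range is limited). The gripper opens to 92 mm and grips with 3 to 60 N. Pads are 19 mm wide; open, the fingers measure 130 mm over their backs; the gripper's body (75 mm by 190 mm) begins 47 mm behind the grasp point.
Start: joints at [-0.103, 0.434, 0.025, 1.573, -0.012, 1.134, -0.075], TCP at [0.625, -0, 0.227] pointing down, gripper open.
Joint ranges: [-2.62, 2.62], [-0.44, 2.09], [-1.27, 1.32], [0.08, 2.57], [-1.32, 4.46], [0.12, 2], [-2.74, 2.74]. Speed limits (rad/s): [2.22, 2.22, 3.01, 3.01, 3.14, 3.14, 3.14].

## Interface

Orientations are given as a rotation vector (axis times angle).
In Python, from cell import arm gives the robot as it stands.
- The arm moves only by the tool jog_arm, never from a script. Its argument "rows" is a list of rows, each a list of 3 entries, a list of its own where there are three numbers: the shift along the world's x, y, z in cm, then the turn, a rotation vector about the world's x, y, z in degrees, then the opening, from 0 (shut) to 1 (fully open). A call has 1 to 8 rows; each row is the pose to reach, as a shift and turn from the pose commanded when the call began; what a row does not reach only later rows make up. A row lasts 1/8 s, in which the tool goes at most 62.5 mm and 10.7 degrees, less where a joint would pass 70% of its speed; a pose out of reach is approached as far as the arm can. A call with a gripper value outside its range is refused whole. The fingers move at their own pace and stop on an object; "newtons" is the grip in N (left out, the last holds). Time passes only in rows, so rows that repeat a pose let the fingers close. It gives the time, the measured TCP pose, the force, the opening and the grip force at its end, in the units of the state.
- arm.observe(): the state, without advancing time (a new reading comes with each control period).
- arm.get_image(name): name is "scene" or "side" or "wrist"; returns a dict with "img" (420x560x3 uint8, red, green, blue), "depth" (420x560 float32, m along the optical axis (not along the pixel's ray), 0 where there is no reading), "fx", "fy", "cx", "cy" (pixels), "rvec" (rotation vector, rad) and "tvec" (3), from world to camera coordinates, as OpenCV has them; the wrist camera has in their place "mount" (4x4, takes a point from camera to tool coordinates, whose origin is the TCP and whose axes are the flange's). Camera axes: x right, y down, z forward; pixel columns grow to the right and rows downward; lengths in m; the calibration is good to about 2 mm. The wrist camera is an equidistant fisheye: a pixel r from the principal point sees the ray r / f radians off the axis. A picture is of the moment at which its call begins: read the wrist's pose just before it.
- arm.sign_off(): hands the job in; it is judged then, once.
The state is a dict: "clock": time; "joints": joint angles; "dq": joint speeds; "joint_efforts": joint torques, N m; "position": TCP position; "ee_rot": TCP orientation; "force": force on the tool from outside, world axes, zero at the start; "ft_torque": the same for the moment, N m; "width": opening from 0.0 (shut) to 1.0 (fully open); "gripper_force": force on a finger pad.
Only numpy, scipy, OpenCV 4.12 (cv2) and the standard library are available. Lean on these libraries where they do the work, as an engineer would, in place of code of your own. Each camera call takes 0.05 s, during which the arm holds its last target. There are 200 camera calls.

## Task

The single culture dish is set and has to go into the incubator lid-down. Lay it flat on the chute's loading bed, above the stop tooth and without dropping it, let go, and press the release key so that the dish runs down the chute and comes out turned over in the landing. Then set it, still lid-down, squarely on top of the stack of dishes that are already turned, so that it is three high, without shifting the stack or disturbing the things round about.

Things in the scene. Friction and masses are not known exactly. Their poses are not given: they have to be found in the camera images.
- dish_mid (a point): Centre (half-way up) of the round lidded culture dish that stands alone: 60 mm across, 16 mm thick, about 30 g, pink filling. z is the dish's axis, out of its lid: up at the start, down once it is turned over. The lid, 60 mm across, is the 8 mm on the +z side; the base on the other side is 56 mm across.
- dish: The same dish; origin at the middle of the outer face of its base (8 mm from dish_mid along -z), z out of the lid.
- chute: Turn-over chute, fixed: bright bent sheet metal, clear side panels, 235 mm long (x), 80 wide (y), 185 high; origin under its centre. x points from the front wall to the landing at the far end. A dish let go by the tooth runs 30 mm to the lip, drops on edge onto a ramp that leads back below the bed, tips onto its lid and slides out into the landing, in about 1 s.
- loading_bed (a point): Middle of the sloping loading bed, on the sheet. x up the slope (36 degrees), y across, to the side away from the key, z square off the sheet. Right place of a dish: its centre at x 0 to 0.002, y 0, z 0.008, rim against the stop tooth (white, 18 mm wide, face at x -0.030). Slippery: a loose dish slides to the tooth. Flange 11 mm high at x 0.038; sheet ends at y +-0.040; other edges: see lane_gap.
- lane_gap (a point): Gap in the key-side rail for a finger (the other rail has the same at y 0.034); axes as loading_bed, at x 0, y -0.034, z 0 there. The rails, 11 mm high and 68 mm apart, are cut away from x -0.026 to x 0.024; nothing stands beside the gaps. The rocker of the tooth, up to 40 mm high, lies at x below -0.023 on the key side.
- key_pad (a point): Middle of the top of the black key pad (30 x 28 mm) on the outer end of the tooth's rocker, beside the chute; level while up (x, y, z as the chute's), at about x -0.048, y -0.080, z 0.030 in loading_bed. Pressed straight down it sinks up to 12 mm with 1 to 3 N, sliding about 9 mm along +x of the chute as it sinks and tipping outwards about a pivot at y -0.044; it springs up when let go. Free air below.
- release_key (a joint): Angle of the release key's rocker, rad: 0 = up (tooth in the lane, a dish is held), 0.42 = pressed home (tooth lifted about 18 mm); a dish comes free at about 0.3.
- landing (a point): Point on the landing's floor, 8 mm above the bench, below the centre of a dish lying against the end stop; a turned dish comes to rest within about 15 mm of it. Level; x along the chute to the end stop (30 mm on, 16 mm high), y across. Open on both sides here, floor 80 mm wide; sides 10 mm high only for x -0.078 to -0.032. The high body of the chute begins at x -0.080.
- stack_top_mid (a point): Centre (half-way up) of the upper dish of the stack: two loose dishes of the same kind, one on the other, both lid-down, on the bench. z points down, out of its lid; its upper face is 8 mm above this point, 32 mm over the bench. A dish set on it has its centre 16 mm above this point.
- stack_low_mid (a point): Centre (half-way up) of the lower dish of the stack, 8 mm above the bench.
- microscope: Microscope that stands to the right of the dishes, fixed; origin at the middle of its foot. It takes up about 0.23 m before (-x, towards the robot) and behind and 0.17 m to either side of the origin, to 0.50 m high, and its eyepieces stick out to 0.28 m before it at 0.30 to 0.37 m over the bench. Keep clear of it.
- timer: Bystander: white square timer, 66x66x18 mm, loose, origin under its centre.
- marker_red: Bystander: marker pen, 13x127x14 mm, loose on the bench on the key side of the chute, origin under its centre, long axis y.
- tally_counter: Bystander: round steel hand counter, 80x51x24 mm, loose, near the front edge of the bench, to the right of the chute, origin under its centre.
Things that resemble listed ones, but are neither listed nor needed, are in the scene too. What is shaped like the dish but green is not meant. Leave any blue look-alike of the part that bears stack_top_mid alone.

How it is judged:
By the outcome, as a careful person would: the job done as asked, in the order asked, and still so for the second after the job is handed in, with the robot touching nothing.
It also fails if it takes over 70 s, if anything falls off the work surface, if the arm or the gripper's body presses on something with over 40 N, if the wrist force passes 120 N, or if a joint passes its speed limit or range.

## Working session

There is one attempt and no reset: what is moved stays moved. The work goes in short steps, Python scripts to look and compute and a tool call to move; the robot and the scene stay as the last step left them, time stands still between calls to the robot, and variables do not carry over. Pictures are saved under pics/ and viewed, at most 10 in all, crops included, and the job is handed in when it is done.

Besides the shell and the picture viewer there is one more tool, called as name(argument=value, ...), one argument or row to a line, values as JSON. jog_arm: Moves the arm, as the interface text tells. Its arguments: {"type":"object","properties":{"rows":{"type":"array","items":{"type":"array"}},"newtons":{"type":"number"}},"required":["rows"]}

```bash
mkdir -p pics; cat > h.py <<'E'
import numpy as np, cv2
from scipy.spatial.transform import Rotation as R
from cell import arm
def grab(n):
    d=arm.get_image(n); return d
def save(d,name): cv2.imwrite('pics/'+name+'.png',d['img'][:,:,::-1])
def cloud(d):
    h,w=d['depth'].shape; u,v=np.meshgrid(np.arange(w),np.arange(h)); z=d['depth']
    P=np.stack([(u-d['cx'])/d['fx']*z,(v-d['cy'])/d['fy']*z,z],-1)
    Rm=R.from_rotvec(np.ravel(d['rvec'])).as_matrix()
    return (P-np.ravel(d['tvec']))@Rm   # world
def ray_plane(d,u,v,z):
    Rm=R.from_rotvec(np.ravel(d['rvec'])).as_matrix(); c=-Rm.T@np.ravel(d['tvec'])
    r=Rm.T@np.array([(u-d['cx'])/d['fx'],(v-d['cy'])/d['fy'],1]); return c+r*(z-c[2])/r[2]
E
python3 - <<'E'
from h import *
import pickle
for n in('scene','side'):
    d=grab(n); save(d,n+'0'); pickle.dump(d,open(n+'0.pkl','wb'))
    Rm=R.from_rotvec(np.ravel(d['rvec'])).as_matrix(); print(n,-Rm.T@np.ravel(d['tvec']),d['fx'])
s=arm.observe(); print(s)
E
```

```text
scene [0.0634137  0.76827883 1.05158202] 404.3478703257077
side [ 0.06670444 -0.53056543  0.63059531] 396.98733666783085
{'clock': 0.1, 'joints': array([-0.10264014,  0.43518513,  0.02497719,  1.57400484, -0.0115875 ,
        1.13398772, -0.07511481]), 'dq': array([-0.00019723,  0.00036564, -0.00024037, -0.00089214, -0.00146752,
       -0.00206675,  0.00014282]), 'joint_efforts': array([ 2.76666542e-03, -6.69124532e+01,  9.87763703e-01, -3.15145969e+01,
       -6.05509384e-02,  3.73947364e-02,  1.19628339e-04]), 'position': array([ 6.24543870e-01, -3.41824036e-05,  2.26004213e-01]), 'ee_rot': array([-2.22084354e+00, -2.22075017e+00,  1.75162314e-03]), 'force': array([-0.34950425, -0.29979487, -0.2489814 ]), 'ft_torque': array([-0.00931135,  0.0085399 ,  0.06251242]), 'gripper_force': 0.0, 'width': 1.000029705707835}
```

View pics/scene0.png

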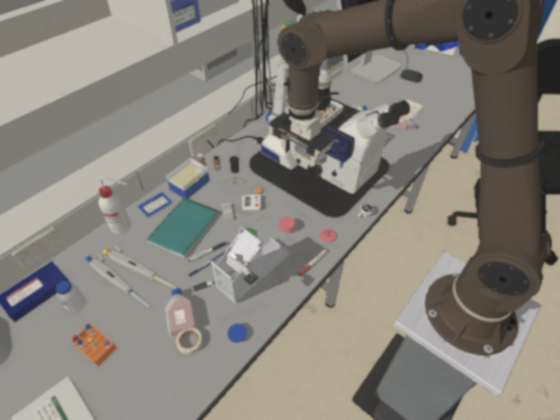

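View pics/side0.png

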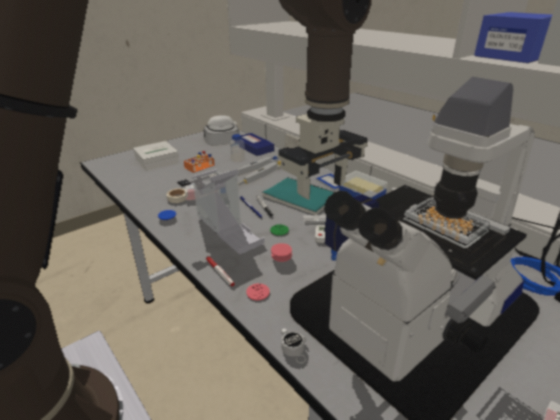

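The scene view shows the chute near (250,265), a pink stack near (287,225) and a single dish at (328,236). In the side view they are at (225,215), (281,253) and (259,292).

```bash
python3 - <<'E'
from h import *
import pickle
S={n:pickle.load(open(n+'0.pkl','rb')) for n in('scene','side')}
a=S['scene']['img'][190:315,190:350]; b=S['side']['img'][150:310,170:310]
a=cv2.resize(a,(400*4//4*1,int(400*125/160)),interpolation=3); b=cv2.resize(b,(400,int(400*160/140)),interpolation=3)
H=max(a.shape[0],b.shape[0]); C=np.zeros((H,800,3),np.uint8); C[:a.shape[0],:400]=a; C[:b.shape[0],400:]=b
cv2.imwrite('pics/crop0.png',C[:,:,::-1])
for n,d in S.items():
    P=cloud(d); hsv=cv2.cvtColor(d['img'],cv2.COLOR_RGB2HSV)
    m=(((hsv[...,0]>168)|(hsv[...,0]<6))&(hsv[...,1]>70)&(hsv[...,2]>90)).astype(np.uint8)
    k,l,st,c=cv2.connectedComponentsWithStats(m)
    for i in range(1,k):
        if st[i,4]>40:
            Q=P[(l==i)&(d['depth']>0)]; print(n,c[i].round(1),st[i],np.median(Q,0).round(3),np.percentile(Q,5,0).round(3),np.percentile(Q,95,0).round(3))
# chute region cloud
    near=(P[...,2]>0.006)&(P[...,2]<0.22)&(d['depth']>0)&(P[...,0]>.4)&(P[...,0]<.75)&(P[...,1]>-0.1)&(P[...,1]<.45)
    Q=P[near]; np.save(n+'_c.npy',Q)
    hi=Q[Q[:,2]>0.1]; print('high',hi.shape,np.percentile(hi,[2,50,98],axis=0).round(3) if len(hi) else '')
    for z in np.arange(0.02,0.2,0.02):
        q=Q[abs(Q[:,2]-z)<0.01]; 
        if len(q): print(round(z,2),len(q),np.percentile(q,[5,95],axis=0)[:,:2].round(3).tolist())
E
```

```text
scene [105.2 191.5] [ 99 186  13  12 120] [1.008 0.454 0.176] [1.    0.438 0.159] [1.025 0.466 0.18 ]
scene [286.3 223.9] [279 217  16  15 202] [0.587 0.103 0.03 ] [0.566 0.077 0.013] [0.608 0.123 0.034]
scene [327.2 235. ] [320 229  16  13 163] [0.465 0.037 0.005] [0.445 0.015 0.001] [0.487 0.058 0.01 ]
scene [303.8 269.8] [298 265  12  11  59] [0.439 0.195 0.011] [0.435 0.175 0.004] [0.446 0.216 0.015]
high (1696, 3) [[ 0.475 -0.083  0.103]
 [ 0.55   0.347  0.145]
 [ 0.666  0.413  0.208]]
0.02 1939 [[0.454, -0.094], [0.74, 0.394]]
0.04 310 [[0.522, -0.095], [0.651, 0.412]]
0.06 202 [[0.522, -0.097], [0.661, 0.412]]
0.08 174 [[0.521, 0.297], [0.597, 0.413]]
0.1 210 [[0.521, 0.301], [0.597, 0.413]]
0.12 334 [[0.522, 0.309], [0.596, 0.412]]
0.14 645 [[0.475, 0.322], [0.596, 0.412]]
0.16 448 [[0.491, 0.298], [0.593, 0.375]]
0.18 117 [[0.521, 0.29], [0.594, 0.304]]
side [281.1 252. ] [271 243  21  19 335] [0.587 0.091 0.03 ] [0.567 0.072 0.012] [0.612 0.119 0.033]
side [211.  261.2] [206 256  12  12  71] [0.44  0.193 0.01 ] [ 0.437  0.174 -0.   ] [0.451 0.215 0.015]
side [257.5 291.6] [246 283  24  18 331] [0.466 0.032 0.005] [0.445 0.011 0.001] [0.489 0.057 0.008]
high (1148, 3) [[ 0.477 -0.096  0.102]
 [ 0.556  0.327  0.14 ]
 [ 0.732  0.408  0.214]]
0.02 2331 [[0.443, -0.093], [0.717, 0.339]]
0.04 528 [[0.524, 0.079], [0.607, 0.387]]
0.06 296 [[0.524, 0.29], [0.598, 0.401]]
0.08 250 [[0.523, 0.289], [0.598, 0.403]]
0.1 236 [[0.523, 0.289], [0.597, 0.406]]
0.12 278 [[0.522, 0.29], [0.597, 0.407]]
0.14 362 [[0.478, 0.29], [0.597, 0.407]]
0.16 165 [[0.479, 0.288], [0.595, 0.375]]
0.18 158 [[0.523, 0.284], [0.596, 0.293]]
```

View pics/crop0.png

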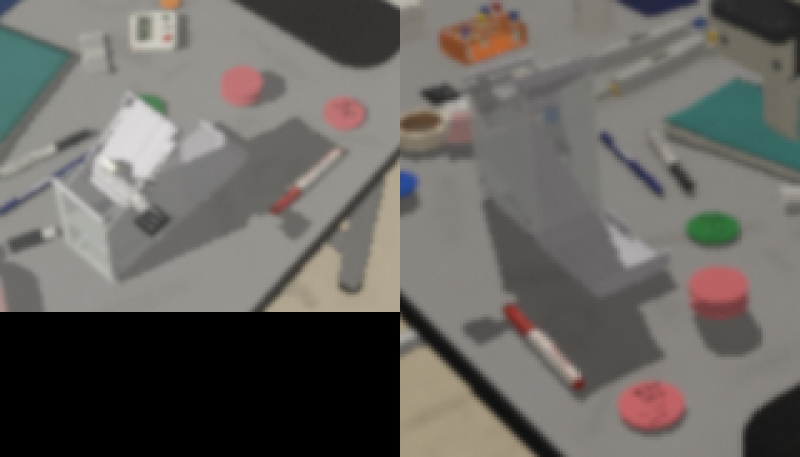

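The crop shows that the landing points towards -y world. The key is on the low-x side of the chute, at crop (152,215). The single dish lies flat with its pink filling facing up. Next I fit the bed plane and the chute yaw.

```bash
python3 - <<'E'
from h import *
import pickle
for n in('scene','side'):
    d=pickle.load(open(n+'0.pkl','rb')); P=cloud(d); ok=d['depth']>0
    for nm,x0,y0 in(('dish',.466,.035),('stack',.587,.10)):
        q=P[ok&(np.hypot(P[...,0]-x0,P[...,1]-y0)<.045)]; print(n,nm,'z hist',np.histogram(q[:,2],np.arange(-.004,.044,.004))[0])
    Q=np.load(n+'_c.npy')
    for lo,hi in((.515,.535),(.585,.605)):
        q=Q[(Q[:,0]>lo)&(Q[:,0]<hi)&(Q[:,2]>.05)&(Q[:,2]<.12)&(Q[:,1]>.25)]
        if len(q)>20: print(n,'wall',len(q),np.polyfit(q[:,1]-.3,q[:,0],1).round(4),np.ptp(q[:,1]).round(3))
    q=Q[(Q[:,1]>.40)&(Q[:,1]<.425)&(Q[:,2]>.03)&(Q[:,0]>.53)&(Q[:,0]<.59)]
    if len(q)>20: print('front',np.polyfit(q[:,0]-.56,q[:,1],1).round(4))
    q=Q[(Q[:,0]>.535)&(Q[:,0]<.585)&(Q[:,1]>.29)&(Q[:,1]<.4)&(Q[:,2]>.1)]
    for y in np.arange(.28,.42,.01):
        s=q[abs(q[:,1]-y)<.005]
        if len(s): print(round(y,3),len(s),np.percentile(s[:,2],[10,50,90]).round(3))
    q=Q[(Q[:,0]>.45)&(Q[:,0]<.51)&(Q[:,1]>.3)&(Q[:,1]<.42)&(Q[:,2]>.09)]
    print('key',len(q),np.percentile(q,[5,50,95],axis=0).round(3).tolist() if len(q) else 0)
    q=Q[(Q[:,0]>.5)&(Q[:,0]<.62)&(Q[:,1]>.15)&(Q[:,1]<.25)&(Q[:,2]>.004)&(Q[:,2]<.06)]
    print('landing',len(q),np.percentile(q,[2,50,98],axis=0).round(3).tolist())
E
```

```text
scene dish z hist [119 206 105  22   1   4   0   0   0   0   0]
scene stack z hist [111 124  10   9  27  10   1  17 105  47   2]
scene wall 370 [0.0393 0.5216] 0.123
scene wall 149 [-0.0164  0.5957] 0.059
front [-0.0302  0.4114]
0.29 41 [0.17  0.173 0.184]
0.3 77 [0.163 0.168 0.184]
0.31 71 [0.157 0.16  0.164]
0.32 68 [0.151 0.153 0.157]
0.33 74 [0.142 0.146 0.15 ]
0.34 69 [0.135 0.139 0.143]
0.35 49 [0.128 0.134 0.139]
0.36 31 [0.121 0.15  0.154]
0.37 123 [0.113 0.12  0.151]
0.38 3 [0.114 0.115 0.143]
key 138 [[0.469, 0.368, 0.145], [0.484, 0.38, 0.149], [0.506, 0.395, 0.152]]
landing 426 [[0.516, 0.178, 0.006], [0.551, 0.205, 0.009], [0.592, 0.246, 0.024]]
side dish z hist [173 385 260   3   6   3   0   0   0   0   0]
side stack z hist [117 244   0   5  76  16   0   4 183  43   0]
side wall 437 [0.0268 0.5241] 0.125
side wall 428 [3.000e-04 5.953e-01] 0.12
front [-0.043   0.4059]
0.29 23 [0.167 0.182 0.185]
0.3 9 [0.159 0.161 0.164]
0.31 7 [0.153 0.156 0.157]
0.32 7 [0.146 0.147 0.15 ]
0.33 7 [0.138 0.141 0.142]
0.34 3 [0.131 0.132 0.133]
0.35 12 [0.111 0.127 0.154]
0.36 53 [0.108 0.118 0.153]
0.37 2 [0.147 0.149 0.151]
key 76 [[0.47, 0.363, 0.145], [0.484, 0.371, 0.149], [0.505, 0.388, 0.151]]
landing 516 [[0.517, 0.172, 0.007], [0.555, 0.209, 0.009], [0.596, 0.248, 0.024]]
```

jog_arm(
  rows=[
    [[-3, 1, 0], [0, 0, 0], 1],
    [[-8, 2, 0], [0, 0, 0], 1],
    [[-13, 3, 0], [0, 0, 0], 1],
    [[-17, 3.5, 0], [0, 0, 0], 1],
    [[-17, 3.5, 0], [0, 0, 0], 1],
  ],
)

```text
clock: 0.72
position: [0.4523, 0.0352, 0.2267]
ee_rot: [-2.219, -2.222, 0.002]
force: [1.0, -0.8, 0.1]
width: 1.001
gripper_force: 0.0
```

```bash
cat >> h.py <<'E'
def wrist_cloud(d,s):
    h,w=d['depth'].shape; u,v=np.meshgrid(np.arange(w),np.arange(h)); x=(u-d['cx'])/d['fx'];y=(v-d['cy'])/d['fy']
    r=np.hypot(x,y)+1e-9; k=np.tan(np.minimum(r,1.4))/r; z=d['depth']
    P=np.stack([x*k*z,y*k*z,z],-1); M=np.array(d['mount']); P=P@M[:3,:3].T+M[:3,3]
    return P@R.from_rotvec(s['ee_rot']).as_matrix().T+s['position']
E
python3 - <<'E'
from h import *
s=arm.observe(); d=grab('wrist'); cv2.imwrite('pics/w1.png',d['img'][:,:,::-1]); print(d['fx'],d['fy'],d['cx'],d['cy'],np.round(d['mount'],3).tolist())
P=wrist_cloud(d,s); hsv=cv2.cvtColor(d['img'],cv2.COLOR_RGB2HSV)
m=(((hsv[...,0]>165)|(hsv[...,0]<6))&(hsv[...,1]>70)&(hsv[...,2]>80)).astype(np.uint8)
k,l,st,c=cv2.connectedComponentsWithStats(m)
for i in range(1,k):
    if st[i,4]>150:
        Q=P[(l==i)&(d['depth']>0)]; print(c[i].round(1),st[i],np.percentile(Q,[3,50,97],axis=0).round(4).tolist())
E
```

```text
325.19226210127806 325.19226210127806 281.4971558407075 207.99850908307212 [[0.0, -0.964, -0.266, 0.071], [1.0, 0.0, 0.0, -0.0], [-0.0, -0.266, 0.964, -0.158], [0.0, 0.0, 0.0, 1.0]]
[273.2  46.7] [266  28  15  39 459] [[0.4353, 0.1718, -0.0001], [0.4423, 0.1929, 0.0106], [0.4489, 0.2148, 0.0143]]
[401.7 132.5] [ 378  110   48   47 1759] [[0.5661, 0.0738, 0.0137], [0.588, 0.0974, 0.0306], [0.6136, 0.1205, 0.0321]]
[294.8 180.7] [ 272  159   46   45 1607] [[0.4444, 0.0115, 0.0033], [0.4679, 0.0351, 0.0051], [0.491, 0.0588, 0.0151]]
```

View pics/w1.png

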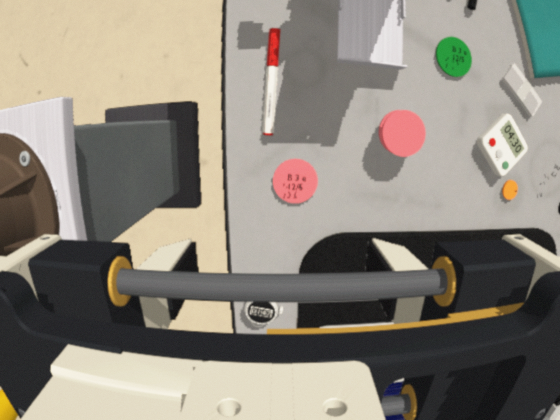

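The wrist view shows the single dish at (295,181), lid up with label text, so the depth readings go through the clear lid to the filling. The stack is at (402,133) and the marker at (272,80). The dish centre is (0.468, 0.035), so I descend onto it.

jog_arm(
  rows=[
    [[0.8, 0, -4], [0, 0, 0], 1],
    [[1.5, 0, -9], [0, 0, 0], 1],
    [[1.5, 0, -14], [0, 0, 0], 1],
    [[1.5, 0, -18], [0, 0, 0], 1],
    [[1.5, 0, -20.5], [0, 0, 0], 1],
    [[1.5, 0, -21.8], [0, 0, 0], 1],
    [[1.5, 0, -22.3], [0, 0, 0], 1],
    [[1.5, 0, -22.3], [0, 0, 0], 1],
  ],
  newtons=8,
)

```text
clock: 1.78
position: [0.4706, 0.035, 0.004]
ee_rot: [2.221, 2.221, 0.001]
force: [-0.6, 0.4, 0.2]
width: 0.999
gripper_force: 0.0
```

jog_arm(
  rows=[
    [[0, 0, 0], [0, 0, 0], 0.6],
    [[0, 0, 0], [0, 0, 0], 0.6],
    [[0, 0, 0], [0, 0, 0], 0.55],
    [[0, 0, 0], [0, 0, 0], 0.55],
    [[0, 0, 0], [0, 0, 0], 0.55],
    [[0, 0, 0], [0, 0, 0], 0.55],
  ],
)

```text
clock: 2.52
position: [0.4701, 0.035, 0.0039]
ee_rot: [2.221, 2.221, 0.0]
force: [-1.1, -0.6, 5.3]
width: 0.65
gripper_force: 8.0
```

jog_arm(
  rows=[
    [[0, 0, 2], [0, 0, 0], 0.55],
    [[0, 0, 6], [0, 0, 0], 0.55],
    [[0, 0, 11], [0, 0, 0], 0.55],
    [[1, 2, 16], [0, 0, 0], 0.55],
    [[2.5, 6, 20], [0, 0, 0], 0.55],
    [[4, 11, 23], [-4, 0, 0], 0.55],
    [[5.5, 16, 25], [-10, 0, 0], 0.55],
    [[7, 21, 26], [-17, 0, 0], 0.55],
  ],
)

```text
clock: 3.52
position: [0.5413, 0.2459, 0.2658]
ee_rot: [2.062, 2.056, -0.306]
force: [2.4, -0.2, 0.1]
width: 0.652
gripper_force: 8.0
```

jog_arm(
  rows=[
    [[1, 5, 0], [-7, 0, 0], 0.55],
    [[1.8, 10, 0], [-14, 0, 0], 0.55],
    [[1.8, 14, 0], [-19, 0, 0], 0.55],
    [[1.8, 15, 0], [-19, 0, 0], 0.55],
    [[1.8, 15, 0], [-19, 0, 0], 0.55],
    [[1.8, 15, 0], [-19, 0, 0], 0.55],
  ],
)

```text
clock: 4.28
position: [0.559, 0.393, 0.2651]
ee_rot: [1.864, 1.859, -0.603]
force: [0.0, 0.3, 0.4]
width: 0.648
gripper_force: 8.0
```

```bash
python3 - <<'E'
from h import *
import pickle
s=arm.observe(); d=grab('wrist'); cv2.imwrite('pics/w2.png',d['img'][:,:,::-1]); pickle.dump((s,d),open('w2.pkl','wb'))
print(s['position'],(R.from_rotvec(s['ee_rot']).as_matrix()).round(3).tolist(),s['joints'].round(2),s['width'])
P=wrist_cloud(d,s); ok=d['depth']>0
q=P[ok&(P[...,0]>.535)&(P[...,0]<.585)&(P[...,1]>.29)&(P[...,1]<.345)&(P[...,2]>.11)&(P[...,2]<.19)]
A=np.c_[q[:,0]-.56,q[:,1]-.32,np.ones(len(q))]; b=q[:,2]
for _ in range(5):
    c=np.linalg.lstsq(A,b,rcond=None)[0]; k=abs(A@c-b)<.003; A,b=A[k],b[k]
print('bed',len(b),c)
q=P[ok&(P[...,0]>.45)&(P[...,0]<.51)&(P[...,1]>.33)&(P[...,1]<.42)&(P[...,2]>.13)&(P[...,2]<.17)]
print('key',len(q),np.percentile(q,[3,50,97],axis=0).round(4).tolist())
E
```

```text
[0.55904414 0.39300248 0.26505881] [[0.003, 1.0, -0.0], [0.809, -0.003, -0.587], [-0.587, 0.002, -0.809]] [-0.9   0.82  0.02  0.96  0.38  1.85 -0.87] 0.6476040410001699
bed 2692 [-0.02371251 -0.71182267  0.15222504]
key 1224 [[0.4705, 0.3667, 0.1448], [0.4867, 0.3792, 0.149], [0.5081, 0.3944, 0.1506]]
```

View pics/w2.png

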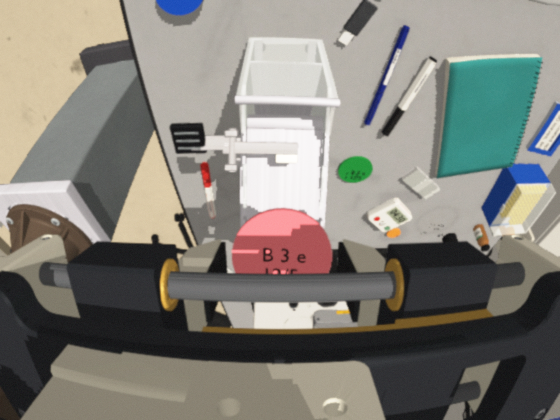

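The wrist view shows the dish held at (283,255), the tooth at (287,152), the key pad at (188,138) and the white bed below. The chute yaw is about -0.03 rad. Now I find the tooth face and rails in the bed frame.

```bash
python3 - <<'E'
from h import *
import pickle
s,d=pickle.load(open('w2.pkl','rb')); P=wrist_cloud(d,s); ok=d['depth']>0
f=-.03; t=np.deg2rad(36); ec=np.array([np.sin(f),-np.cos(f),0]); ey=np.array([np.cos(f),np.sin(f),0]); Z=np.array([0,0,1])
B=np.stack([np.cos(t)*ec+np.sin(t)*Z,ey,-np.sin(t)*ec+np.cos(t)*Z])
o=np.array([.559,.32,.1522]); Q=(P-o)@B.T
for r in range(140,200,4):   # image rows
    print(r,[tuple((Q[r,c]*1000).round().astype(int)) for c in (246,262,280,288,296,310,322)])
q=Q[ok&(abs(Q[...,1])<.008)&(Q[...,2]>.004)&(Q[...,2]<.02)&(Q[...,0]<-.02)&(Q[...,0]>-.06)]
print('tooth',np.percentile(q,[2,50,98],axis=0).round(4).tolist())
for sgn in(1,-1):
    q=Q[ok&(abs(Q[...,1]*sgn-.035)<.010)&(abs(Q[...,2])<.004)&(Q[...,0]<.0)&(Q[...,0]>-.02)]; print('sheet end',sgn,len(q),np.percentile(q[:,1],[1,50,99]).round(4) if len(q) else '')
k=ok&(d['img'].max(2)<70)&(abs(Q[...,1]+.08)<.025)&(abs(Q[...,0]+.048)<.04)&(abs(P[...,2]-.149)<.01)
q=P[k]; print('key blk',len(q),np.percentile(q,[2,50,98],axis=0).round(4).tolist(), ((q.min(0)+q.max(0))/2-o)@B.T)
E
```

```text
140 [(np.int64(-47), np.int64(-32), np.int64(8)), (np.int64(-46), np.int64(-18), np.int64(0)), (np.int64(-46), np.int64(-2), np.int64(1)), (np.int64(-47), np.int64(5), np.int64(1)), (np.int64(-47), np.int64(12), np.int64(2)), (np.int64(-47), np.int64(25), np.int64(1)), (np.int64(-48), np.int64(36), np.int64(0))]
144 [(np.int64(-44), np.int64(-30), np.int64(27)), (np.int64(-45), np.int64(-17), np.int64(27)), (np.int64(-45), np.int64(-3), np.int64(26)), (np.int64(-45), np.int64(4), np.int64(26)), (np.int64(-45), np.int64(10), np.int64(27)), (np.int64(-43), np.int64(25), np.int64(-1)), (np.int64(-44), np.int64(36), np.int64(0))]
148 [(np.int64(-41), np.int64(-30), np.int64(26)), (np.int64(-41), np.int64(-17), np.int64(26)), (np.int64(-41), np.int64(-2), np.int64(27)), (np.int64(-42), np.int64(4), np.int64(27)), (np.int64(-42), np.int64(11), np.int64(27)), (np.int64(-40), np.int64(25), np.int64(1)), (np.int64(-40), np.int64(35), np.int64(2))]
152 [(np.int64(-38), np.int64(-30), np.int64(28)), (np.int64(-38), np.int64(-17), np.int64(26)), (np.int64(-38), np.int64(-2), np.int64(26)), (np.i
[... 3588 characters left out ...]
p.int64(2))]Traceback (most recent call last):
  File "<stdin>", line 10, in <module>
    return _quantile_unchecked(
        a, q, axis, out, overwrite_input, method, keepdims, weights)
    return _ureduce(a,
                    func=_quantile_ureduce_func,
    ...<5 lines>...
                    overwrite_input=overwrite_input,
                    method=method)
    r = func(a, **kwargs)
    result = _quantile(arr,
                       quantiles=q,
    ...<2 lines>...
                       out=out,
                       weights=wgt)
    slices_having_nans = np.isnan(arr[-1, ...])
                                  ~~~^^^^^^^^^
IndexError: index -1 is out of bounds for axis 0 with size 0
```

```bash
python3 - <<'E'
from h import *
import pickle
s,d=pickle.load(open('w2.pkl','rb')); P=wrist_cloud(d,s)
f=-.03; t=np.deg2rad(36); ec=np.array([np.sin(f),-np.cos(f),0]); ey=np.array([np.cos(f),np.sin(f),0]); Z=np.array([0,0,1])
B=np.stack([np.cos(t)*ec+np.sin(t)*Z,ey,-np.sin(t)*ec+np.cos(t)*Z]); o=np.array([.559,.32,.1522]); Q=((P-o)@B.T*1000).round().astype(int)
for r in(152,159): print(r,[(c,*Q[r,c][1:].tolist()) for c in range(290,306,2)])
for r in(176,184,192): print(r,[(c,*Q[r,c][1:].tolist()) for c in [*range(234,248,2),*range(314,332,2)]])
for c in(284,290,294): print(c,[(r,Q[r,c][0],Q[r,c][2]) for r in range(158,165)])
print(((np.array([.4867,.3805,.1495])-o)@B.T).round(4), B.round(4).tolist())
Rt=np.stack([np.cross(B[1],-B[2]),B[1],-B[2]],1); Rc=R.from_rotvec(s['ee_rot'])
print('turn deg',np.rad2deg((R.from_matrix(Rt)*Rc.inv()).as_rotvec()).round(2))
# dish centre under gripper in tool frame?
hsv=cv2.cvtColor(d['img'],cv2.COLOR_RGB2HSV); m=((hsv[...,0]>165)|(hsv[...,0]<6))&(hsv[...,1]>70)
T=(P-s['position'])@Rc.as_matrix(); q=T[m&(abs(T[...,2])<.03)&(np.hypot(T[...,0],T[...,1])<.05)]; print(np.percentile(q,[1,50,99],axis=0).round(4).tolist())
E
```

```text
152 [(290, 6, 26), (292, 7, 27), (294, 9, 27), (296, 11, 26), (298, 14, 0), (300, 16, -1), (302, 18, 0), (304, 20, 0)]
159 [(290, 6, 25), (292, 8, 26), (294, 9, 25), (296, 11, 25), (298, 14, 1), (300, 16, 0), (302, 18, 0), (304, 20, 0)]
176 [(234, -70, -205), (236, -66, -204), (238, -63, -205), (240, -38, 0), (242, -36, 1), (244, -34, 5), (246, -33, 0), (314, 29, 1), (316, 31, 1), (318, 33, 0), (320, 35, 1), (322, 36, 4), (324, 38, 5), (326, 41, 0), (328, 76, -202), (330, 79, -200)]
184 [(234, -71, -215), (236, -68, -214), (238, -64, -214), (240, -38, 0), (242, -36, -1), (244, -34, 4), (246, -33, 0), (314, 30, 0), (316, 31, 2), (318, 34, 0), (320, 35, 0), (322, 37, 4), (324, 39, 4), (326, 41, -1), (328, 79, -211), (330, 82, -212)]
192 [(234, -73, -226), (236, -69, -226), (238, -66, -226), (240, -38, 0), (242, -36, 0), (244, -34, 2), (246, -33, 0), (314, 30, 1), (316, 32, 0), (318, 34, 1), (320, 36, 1), (322, 37, 2), (324, 39, 1), (326, 41, 0), (328, 81, -223), (330, 85, -223)]
284 [(158, np.int64(-33), np.int64(26)), (159, np.int64(-32), np.int64(25)), (160, np.int64(-32), np.int64(2
[... 171 characters left out ...]
, np.int64(25)), (159, np.int64(-32), np.int64(25)), (160, np.int64(-32), np.int64(26)), (161, np.int64(-31), np.int64(25)), (162, np.int64(-30), np.int64(26)), (163, np.int64(-26), np.int64(0)), (164, np.int64(-25), np.int64(0))]
294 [(158, np.int64(-33), np.int64(25)), (159, np.int64(-32), np.int64(25)), (160, np.int64(-32), np.int64(25)), (161, np.int64(-31), np.int64(26)), (162, np.int64(-30), np.int64(25)), (163, np.int64(-26), np.int64(-1)), (164, np.int64(-25), np.int64(0))]
[-0.0488 -0.0741  0.0321] [[-0.0243, -0.8087, 0.5878], [0.9996, -0.03, 0.0], [0.0176, 0.5875, 0.809]]
turn deg [-0.03  0.11 -1.57]
[[-0.0081, -0.025, -0.0117], [0.0081, -0.0002, -0.0008], [0.0265, 0.0251, 0.0008]]
```

jog_arm(
  rows=[
    [[0.1, -2, -3], [0, 0, -0.8], 0.55],
    [[0.2, -4, -6], [0, 0.1, -1.6], 0.55],
    [[0.2, -5.3, -8.2], [0, 0.1, -1.6], 0.55],
    [[0.2, -5.9, -9.0], [0, 0.1, -1.6], 0.55],
    [[0.2, -6.4, -9.7], [0, 0.1, -1.6], 0.55],
    [[0.15, -6.8, -10.25], [0, 0.1, -1.6], 0.55],
    [[0.15, -6.95, -10.45], [0, 0.1, -1.6], 0.55],
    [[0.15, -6.95, -10.45], [0, 0.1, -1.6], 0.55],
  ],
)

```text
clock: 5.32
position: [0.5596, 0.3253, 0.1597]
ee_rot: [1.89, 1.839, -0.616]
force: [0.0, -3.2, 1.8]
width: 0.649
gripper_force: 8.0
```

jog_arm(
  rows=[
    [[0, -0.1, -0.15], [0, 0, 0], 0.55],
    [[0, -0.2, -0.3], [0, 0, 0], 0.55],
    [[0, -0.2, -0.3], [0, 0, 0], 0.55],
    [[0, -0.2, -0.3], [0, 0, 0], 0.55],
  ],
)

```text
clock: 5.82
position: [0.5597, 0.3237, 0.1565]
ee_rot: [1.89, 1.839, -0.615]
force: [0.5, -0.8, 4.0]
width: 0.647
gripper_force: 8.0
```

```bash
python3 - <<'E'
from h import *
s=arm.observe(); print(s['position'],s['force'],s['width'])
d=grab('wrist'); e=grab('side')
C=np.hstack([cv2.resize(d['img'],(400,300)),cv2.resize(e['img'][130:280,150:350],(400,300),interpolation=3)]); cv2.imwrite('pics/w3.png',C[:,:,::-1])
E
```

```text
[0.55966932 0.32370026 0.15650761] [ 0.51625486 -0.8187218   3.95313404] 0.6470406855737891
```

View pics/w3.png

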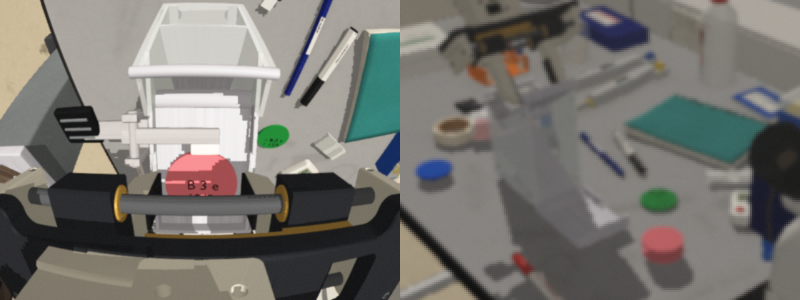

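The wrist picture shows the dish (crop 200,180) lying just uphill of the tooth, centred in the lane. I ease it up the slope, then down onto the sheet.

jog_arm(
  rows=[
    [[0.1, -0.1, 0.08], [0, 0, 0], 0.55],
    [[0.1, -0.2, 0.15], [0, 0, 0], 0.55],
    [[0.1, -0.25, 0.09], [0, 0, 0], 0.55],
    [[0.1, -0.28, 0.05], [0, 0, 0], 0.55],
    [[0.1, -0.28, 0.05], [0, 0, 0], 0.55],
  ],
)

```text
clock: 6.55
position: [0.5604, 0.3207, 0.1566]
ee_rot: [1.89, 1.839, -0.616]
force: [0.5, 0.4, 0.3]
width: 0.648
gripper_force: 8.0
```

jog_arm(
  rows=[
    [[0, -0.03, -0.04], [0, 0, 0], 0.55],
    [[0, -0.03, -0.04], [0, 0, 0], 0.55],
    [[0, -0.03, -0.04], [0, 0, 0], 0.55],
  ],
)

```text
clock: 6.92
position: [0.5605, 0.3204, 0.1564]
ee_rot: [1.89, 1.839, -0.616]
force: [-0.4, 1.2, -1.1]
width: 0.651
gripper_force: 8.2
```

jog_arm(
  rows=[
    [[0, -0.03, -0.05], [0, 0, 0], 0.55],
    [[0, -0.03, -0.05], [0, 0, 0], 0.55],
    [[0, -0.03, -0.05], [0, 0, 0], 0.55],
  ],
)

```text
clock: 7.3
position: [0.5606, 0.3203, 0.1561]
ee_rot: [1.891, 1.839, -0.615]
force: [0.4, 2.1, 4.1]
width: 0.644
gripper_force: 8.5
```

Contact at about 4 N along the bed normal, so I release.

jog_arm(
  rows=[
    [[0, 0, 0], [0, 0, 0], 0.68],
    [[0, 0, 0], [0, 0, 0], 0.72],
    [[0, 0, 0], [0, 0, 0], 0.8],
    [[0, 0, 0], [0, 0, 0], 0.85],
    [[0, 0, 0], [0, 0, 0], 0.85],
  ],
)

```text
clock: 7.92
position: [0.5603, 0.3196, 0.1554]
ee_rot: [1.89, 1.839, -0.618]
force: [-0.2, -0.0, -0.2]
width: 0.851
gripper_force: 0.0
```

jog_arm(
  rows=[
    [[0, 0.6, 0.8], [0, 0, 0], 0.85],
    [[0, 1.8, 2.4], [0, 0, 0], 0.85],
    [[0, 3.6, 5], [0, 0, 0], 0.85],
    [[0, 5, 8], [0, 0, 0], 0.6],
    [[0, 5, 11], [0, 0, 0], 0.3],
    [[0, 5, 13], [0, 0, 0], 0],
    [[0, 5, 13], [0, 0, 0], 0],
  ],
)

```text
clock: 8.8
position: [0.5609, 0.3704, 0.2873]
ee_rot: [1.892, 1.839, -0.612]
force: [-0.5, 0.3, 0.0]
width: 0.467
gripper_force: 0.0
```

```bash
python3 - <<'E'
from h import *
s=arm.observe(); print(s['position'],s['force'],s['width'],s['joints'].round(2))
d=grab('wrist'); P=wrist_cloud(d,s)
cv2.imwrite('pics/w4.png',d['img'][:,:,::-1])
f=-.03; t=np.deg2rad(36); ec=np.array([np.sin(f),-np.cos(f),0]); ey=np.array([np.cos(f),np.sin(f),0]); Z=np.array([0,0,1])
B=np.stack([np.cos(t)*ec+np.sin(t)*Z,ey,-np.sin(t)*ec+np.cos(t)*Z]); o=np.array([.5605,.32,.1522]); Q=(P-o)@B.T
hsv=cv2.cvtColor(d['img'],cv2.COLOR_RGB2HSV); m=((hsv[...,0]>165)|(hsv[...,0]<6))&(hsv[...,1]>70)
q=Q[m&(np.abs(Q[...,2]-.008)<.012)&(np.hypot(Q[...,0],Q[...,1])<.05)]; print('dish in bed',np.percentile(q,[1,50,99],axis=0).round(4).tolist())
k=(d['img'].max(2)<60)&(abs(Q[...,1]+.078)<.03)&(abs(Q[...,0]+.048)<.05)&(abs(P[...,2]-.149)<.012)
q=P[k]; print('key blk',len(q),np.percentile(q,[2,50,98],axis=0).round(4).tolist())
E
```

```text
[0.56092618 0.37037776 0.28727423] [-4.78624002e-01  3.12190236e-01  5.60818576e-05] 0.4674349532338161 [-0.88  0.79  0.03  0.97  0.38  1.87 -0.86]
dish in bed [[-0.0243, -0.0247, 0.0033], [0.0, -0.0005, 0.005], [0.0242, 0.0239, 0.0161]]
key blk 582 [[0.4707, 0.3665, 0.147], [0.4836, 0.3836, 0.149], [0.4961, 0.3944, 0.1504]]
```

View pics/w4.png

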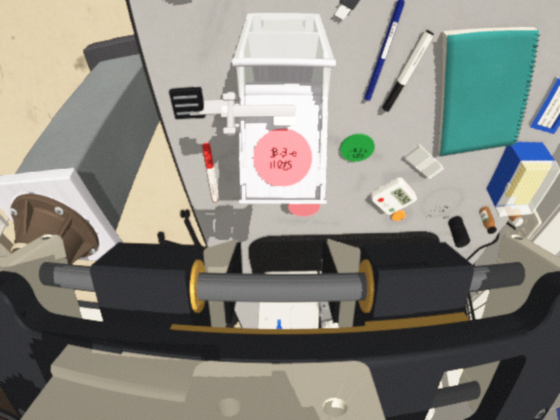

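The dish lies against the tooth at (282,157), at bed x 0.000 and y -0.0005. The key pad is at (187,102), world (0.484, 0.381, 0.149). Next I turn the tool straight down with 90° yaw, over the key.

```bash
python3 - <<'E'
from h import *
s=arm.observe(); Rc=R.from_rotvec(s['ee_rot'])
Rt=R.from_euler('z',88.3,degrees=True)*R.from_matrix([[0,1,0],[1,0,0],[0,0,-1]])
print(np.rad2deg((Rt*Rc.inv()).as_rotvec()).round(1), (np.array([.481,.379,.172])-s['position'])*100)
E
```

```text
[29.  27.3 86.7] [ -7.9618374    0.89585161 -11.37997937]
```

jog_arm(
  rows=[
    [[-1, 0.1, 2], [2.9, 2.7, 8.7], 0],
    [[-2, 0.2, 2], [5.8, 5.5, 17.3], 0],
    [[-3, 0.3, 2], [8.7, 8.2, 26], 0],
    [[-4, 0.4, 2], [11.6, 10.9, 34.7], 0],
    [[-5, 0.6, 2], [14.5, 13.7, 43.4], 0],
    [[-6, 0.8, 2], [17.4, 16.4, 52], 0],
    [[-7, 0.9, 2], [20.3, 19.1, 60.7], 0],
    [[-8, 0.9, 2], [23.2, 21.8, 69.4], 0],
  ],
)

```text
clock: 9.85
position: [0.4794, 0.3787, 0.3045]
ee_rot: [0.493, 3.003, -0.151]
force: [-0.3, -0.2, -0.1]
width: 0.004
gripper_force: 0.0
```

jog_arm(
  rows=[
    [[0, 0, 0], [2.9, 2.7, 8.7], 0],
    [[0, 0, 0], [5.8, 5.5, 17.3], 0],
    [[0, 0, 0], [5.8, 5.5, 17.3], 0],
    [[0, 0, 0], [5.8, 5.5, 17.3], 0],
  ],
)

```text
clock: 10.35
position: [0.48, 0.3791, 0.305]
ee_rot: [-0.05, -3.141, 0.002]
force: [-1.6, 0.7, -0.1]
width: 0.009
gripper_force: 0.0
```

```bash
python3 - <<'E'
from h import *
s=arm.observe(); print(s['position'],s['force'],s['width'],s['joints'].round(2)); print(R.from_rotvec(s['ee_rot']).as_matrix().round(3).tolist())
d=grab('wrist'); P=wrist_cloud(d,s)
cv2.imwrite('pics/w5.png',d['img'][:,:,::-1])
k=(d['img'].max(2)<60)&(abs(P[...,0]-.484)<.03)&(abs(P[...,1]-.38)<.03)&(abs(P[...,2]-.149)<.012)
q=P[k]; print('key blk',len(q),np.percentile(q,[2,50,98],axis=0).round(4).tolist() if len(q) else '')
E
```

```text
[0.47996733 0.3790999  0.30499734] [-1.5595433   0.67429522 -0.10954805] 0.00864012814154882 [-0.45  0.41 -0.45  1.46  0.18  1.32  0.62]
[[-0.999, 0.032, -0.0], [0.032, 0.999, -0.001], [0.0, -0.001, -1.0]]
key blk 505 [[0.4695, 0.3653, 0.1477], [0.4807, 0.3803, 0.1491], [0.495, 0.3928, 0.1506]]
```

jog_arm(
  rows=[
    [[0, 0, -5], [0, 0, 0], 0],
    [[0, 0, -10], [0, 0, 0], 0],
    [[0, 0, -13.5], [0, 0, 0], 0],
    [[0, 0, -15], [0, 0, 0], 0],
    [[0, 0, -15.3], [0, 0, 0], 0],
    [[0, -0.1, -15.7], [0, 0, 0], 0],
    [[0, -0.2, -16], [0, 0, 0], 0],
    [[0, -0.2, -16], [0, 0, 0], 0],
  ],
)

```text
clock: 11.4
position: [0.4809, 0.3771, 0.1465]
ee_rot: [0.046, 3.14, 0.001]
force: [-0.7, 0.1, 1.5]
width: 0.004
gripper_force: 0.9
```

jog_arm(
  rows=[
    [[0, -0.2, -0.3], [0, 0, 0], 0],
    [[0, -0.4, -0.6], [0, 0, 0], 0],
    [[0, -0.6, -0.8], [0, 0, 0], 0],
    [[0, -0.6, -0.8], [0, 0, 0], 0],
  ],
)

```text
clock: 11.9
position: [0.4809, 0.3724, 0.139]
ee_rot: [0.045, 3.14, 0.004]
force: [-1.6, 0.7, 9.5]
width: 0.001
gripper_force: 4.6
```

jog_arm(
  rows=[
    [[0, 0, 0], [0, 0, 0], 0],
    [[0, 0, 0], [0, 0, 0], 0],
    [[0, 0, 0], [0, 0, 0], 0],
    [[0, 0, 0], [0, 0, 0], 0],
    [[0, 0, 0], [0, 0, 0], 0],
    [[0, 0, 0], [0, 0, 0], 0],
    [[0, 0, 0], [0, 0, 0], 0],
    [[0, 0, 0], [0, 0, 0], 0],
  ],
)

```text
clock: 12.9
position: [0.4809, 0.3724, 0.1389]
ee_rot: [0.044, 3.139, 0.004]
force: [-2.2, 1.3, 10.0]
width: 0.003
gripper_force: 4.6
```

```bash
cat > pink.py <<'E'
from h import *
def pink(n):
    s=arm.observe(); d=grab(n); P=wrist_cloud(d,s) if n=='wrist' else cloud(d); hsv=cv2.cvtColor(d['img'],cv2.COLOR_RGB2HSV)
    m=(((hsv[...,0]>165)|(hsv[...,0]<6))&(hsv[...,1]>60)&(hsv[...,2]>80)).astype(np.uint8)
    k,l,st,c=cv2.connectedComponentsWithStats(m)
    for i in range(1,k):
        Q=P[(l==i)&(d['depth']>0)]
        if st[i,4]>40 and len(Q): print(n,c[i].round(),st[i,2:],np.percentile(Q,[2,50,98],axis=0).round(4).tolist())
    return d
E
python3 -c "
from pink import *
print(arm.observe()['force'],arm.observe()['clock'])
pink('scene');pink('side')"
```

```text
[-2.21045639  1.26475981  9.97981726] 12.9
scene [105. 191.] [ 13  12 124] [[0.998, 0.4359, 0.1573], [1.0083, 0.4539, 0.1758], [1.03, 0.468, 0.1846]]
scene [286. 224.] [ 17  17 219] [[0.5655, 0.0549, -0.0012], [0.5871, 0.1021, 0.0297], [0.6155, 0.1249, 0.0342]]
scene [304. 270.] [13 12 67] [[0.4348, 0.1716, -0.0009], [0.4396, 0.1953, 0.0106], [0.4489, 0.2195, 0.0155]]
scene [ 21. 288.] [31 21 53] [[1.0055, 0.7391, 0.0306], [1.0105, 0.7802, 0.0344], [1.0157, 0.823, 0.0395]]
side [310. 126.] [10 10 84] [[0.9867, 0.4197, 0.0494], [1.0106, 0.4392, 0.1704], [1.309, 0.7428, 0.1924]]
side [246. 238.] [ 20  13 200] [[0.5345, 0.1822, 0.0085], [0.5584, 0.2061, 0.0234], [0.5857, 0.2373, 0.0255]]
side [281. 252.] [ 21  19 347] [[0.5659, 0.0702, -0.0001], [0.5873, 0.0909, 0.0303], [0.6188, 0.1543, 0.033]]
side [211. 261.] [12 12 80] [[0.4362, 0.1702, -0.0015], [0.4408, 0.1956, 0.0103], [0.4568, 0.2264, 0.016]]
```

The dish came out into the landing. Its upper face, at z about 0.0235, shows the filling through the base, so it is lid-down. I lift off the key and go over the landing.

jog_arm(
  rows=[
    [[0, 0.5, 0.8], [0, 0, 0], 0],
    [[0, 0.7, 2], [0, 0, 0], 0],
    [[0, 0.7, 6], [0, 0, 0], 0],
    [[0, 0.7, 11], [0, 0, 0], 0.2],
    [[0, -0.5, 16], [0, 0, -10], 0.5],
    [[1, -3, 16], [0, 0, -20], 1],
    [[2, -6, 16], [0, 0, -30], 1],
    [[3, -9, 16], [0, 0, -40], 1],
  ],
)

```text
clock: 14.0
position: [0.5107, 0.2801, 0.2984]
ee_rot: [1.125, 2.933, 0.0]
force: [-0.0, 0.8, -0.1]
width: 0.501
gripper_force: 0.0
```

jog_arm(
  rows=[
    [[1, -2, 0], [0, 0, -10], 1],
    [[2, -4, 0], [0, 0, -20], 1],
    [[3, -6, 0], [0, 0, -30], 1],
    [[4.5, -7.5, -2], [0, 0, -40], 1],
    [[4.5, -7.5, -6], [0, 0, -50], 1],
    [[4.5, -7.5, -10], [0, 0, -50], 1],
    [[4.5, -7.5, -10], [0, 0, -50], 1],
  ],
)

```text
clock: 14.88
position: [0.5536, 0.2052, 0.1956]
ee_rot: [-2.251, -2.189, 0.009]
force: [0.3, 0.4, 0.7]
width: 1.0
gripper_force: 0.0
```

```bash
python3 -c "
from pink import *
s=arm.observe(); print(s['position'],R.from_rotvec(s['ee_rot']).as_matrix().round(3).tolist(),s['width'],s['clock'])
d=pink('wrist'); save(d,'w6')"
```

```text
[0.55362964 0.20522585 0.19557197] [[0.028, 1.0, -0.005], [1.0, -0.028, -0.003], [-0.003, -0.005, -1.0]] 1.0000422550088668 14.875
wrist [287. 185.] [  52   52 2068] [[0.5349, 0.1834, 0.0162], [0.559, 0.209, 0.0228], [0.5825, 0.233, 0.0243]]
wrist [185. 199.] [ 13  41 478] [[0.4343, 0.1716, -0.0005], [0.4445, 0.1949, 0.0108], [0.4498, 0.2163, 0.0144]]
wrist [318. 266.] [ 45  20 667] [[0.5635, 0.1054, 0.0001], [0.5895, 0.1176, 0.0295], [0.6146, 0.2359, 0.274]]
wrist [316. 302.] [19  4 62] [[0.562, 0.0496, -0.0008], [0.5868, 0.0725, 0.0309], [0.601, 0.2295, 0.2782]]
```

View pics/w6.png

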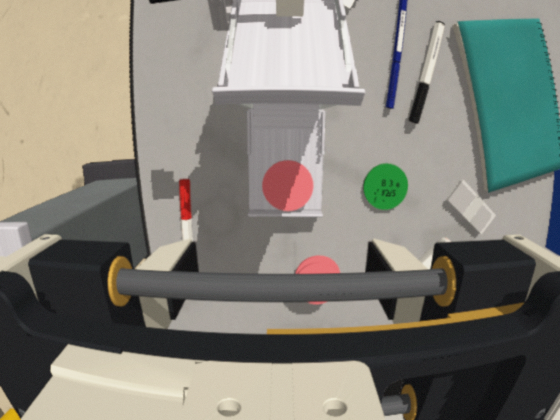

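The turned dish is at (288,185), world (0.559, 0.208). The green dish lies about 93 mm to the +x side, so I descend with the fingers only partly open.

jog_arm(
  rows=[
    [[0.3, 0.2, -3], [0, 0, 0], 0.78],
    [[0.5, 0.3, -7], [0, 0, 0], 0.78],
    [[0.5, 0.3, -11], [0, 0, 0], 0.78],
    [[0.5, 0.3, -14], [0, 0, 0], 0.78],
    [[0.5, 0.3, -16.5], [0, 0, 0], 0.78],
    [[0.5, 0.3, -17.8], [0, 0, 0], 0.78],
    [[0.5, 0.3, -18.3], [0, 0, 0], 0.78],
    [[0.5, 0.3, -18.3], [0, 0, 0], 0.78],
  ],
)

```text
clock: 15.92
position: [0.5612, 0.2094, 0.0157]
ee_rot: [2.253, 2.189, 0.002]
force: [-0.5, 0.6, 0.6]
width: 0.775
gripper_force: 0.0
```

jog_arm(
  rows=[
    [[0, 0, 0], [0, 0, 0], 0.7],
    [[0, 0, 0], [0, 0, 0], 0.62],
    [[0, 0, 0], [0, 0, 0], 0.55],
    [[0, 0, 0], [0, 0, 0], 0.55],
    [[0, 0, 0], [0, 0, 0], 0.55],
  ],
)

```text
clock: 16.55
position: [0.5609, 0.2092, 0.0153]
ee_rot: [2.253, 2.189, 0.001]
force: [-0.6, 0.2, 5.5]
width: 0.636
gripper_force: 8.0
```

The grip is only on the lid's edge (z 0.0153), so I reopen, lower and grip again.

jog_arm(
  rows=[
    [[0, 0, 0], [0, 0, 0], 0.68],
    [[0, 0, 0], [0, 0, 0], 0.76],
    [[-0.1, -0.05, 0], [0, 0, 0], 0.76],
    [[-0.2, -0.1, -0.2], [0, 0, 0], 0.76],
    [[-0.2, -0.1, -0.4], [0, 0, 0], 0.76],
    [[-0.2, -0.1, -0.4], [0, 0, 0], 0.76],
  ],
)

```text
clock: 17.3
position: [0.5583, 0.208, 0.0106]
ee_rot: [2.253, 2.189, -0.001]
force: [0.2, -0.5, 0.0]
width: 0.758
gripper_force: 0.0
```

```bash
python3 -c "
from pink import *
s=arm.observe(); print(s['position'],s['force'],s['width'])
pink('side');pink('wrist')"
```

```text
[0.55834484 0.20799409 0.01055081] [ 0.2313392  -0.54001087  0.02550866] 0.7583799464381233
side [310. 127.] [10 10 83] [[1.0014, 0.4282, 0.0481], [1.0098, 0.4401, 0.1708], [1.3105, 0.7459, 0.1805]]
side [246. 237.] [ 21  13 209] [[0.5352, 0.1829, 0.0073], [0.5601, 0.2068, 0.0231], [0.5946, 0.249, 0.0263]]
side [281. 252.] [ 21  19 328] [[0.5659, 0.0705, 0.0018], [0.5856, 0.0905, 0.0304], [0.614, 0.1209, 0.0332]]
side [211. 261.] [12 12 78] [[0.4362, 0.171, -0.0007], [0.4406, 0.1933, 0.01], [0.4564, 0.2248, 0.015]]
wrist [286. 248.] [ 107   61 5330] [[0.5368, 0.2055, 0.0212], [0.5611, 0.2188, 0.0227], [0.5848, 0.2354, 0.0243]]
wrist [286. 305.] [ 64  12 537] [[0.5466, 0.1783, 0.0133], [0.5601, 0.1861, 0.0229], [0.5743, 0.2326, 0.0936]]
```

jog_arm(
  rows=[
    [[0.2, 0.1, 0], [0, 0, 0], 0.76],
    [[0.2, 0.1, 0], [0, 0, 0], 0.68],
    [[0.2, 0.1, 0], [0, 0, 0], 0.6],
    [[0.2, 0.1, 0], [0, 0, 0], 0.55],
    [[0.2, 0.1, 0], [0, 0, 0], 0.55],
    [[0.2, 0.1, 0], [0, 0, 0], 0.55],
  ],
)

```text
clock: 18.15
position: [0.5605, 0.2091, 0.0109]
ee_rot: [2.253, 2.189, 0.0]
force: [0.2, 0.0, 0.4]
width: 0.644
gripper_force: 8.0
```

jog_arm(
  rows=[
    [[0, 0, 1], [0, 0, 0], 0.55],
    [[0, 0, 4], [0, 0, 0], 0.55],
    [[0, 0, 8], [0, 0, 0], 0.55],
    [[0, 0, 12], [0, 0, 0], 0.55],
    [[0, 0, 12], [0, 0, 0], 0.55],
    [[0, 0, 12], [0, 0, 0], 0.55],
  ],
)

```text
clock: 18.9
position: [0.5602, 0.2088, 0.1309]
ee_rot: [2.253, 2.189, -0.0]
force: [-0.4, -0.5, -0.1]
width: 0.649
gripper_force: 8.0
```

```bash
python3 - <<'E'
from pink import *
s=arm.observe(); print(s['position'],s['width'],s['joints'].round(2))
d=pink('wrist'); save(d,'w7'); P=wrist_cloud(d,s); T=(P-s['position'])@R.from_rotvec(s['ee_rot']).as_matrix()
hsv=cv2.cvtColor(d['img'],cv2.COLOR_RGB2HSV); m=((hsv[...,0]>165)|(hsv[...,0]<6))&(hsv[...,1]>60)&(abs(T[...,2])<.03)&(np.hypot(T[...,0],T[...,1])<.05)
q=T[m]; print(np.percentile(q,[0.5,50,99.5],axis=0).round(4).tolist())
top=q[abs(q[:,2]-np.median(q[:,2]))<.003]; far=[ (round(y,3),top[abs(top[:,1]-y)<.002,0].max().round(4)) for y in(-.015,-.01,0,.01,.015)]; print(far)
E
```

```text
[0.56019718 0.20882919 0.13087467] 0.6485928788354649 [-0.38  0.49 -0.1   1.75  0.06  0.91 -0.53]
wrist [159. 219.] [ 17  49 658] [[0.4348, 0.172, -0.0005], [0.4447, 0.1957, 0.0107], [0.4492, 0.2168, 0.0144]]
wrist [281. 249.] [ 108   59 5104] [[0.5358, 0.2059, 0.1409], [0.5603, 0.219, 0.143], [0.5843, 0.2385, 0.2078]]
wrist [307. 312.] [  97   28 1871] [[0.5473, 0.0879, 0.0052], [0.5804, 0.1077, 0.0312], [0.6156, 0.2331, 0.2134]]
[[-0.0265, -0.0255, -0.0136], [0.0089, -0.0003, -0.012], [0.026, 0.0254, -0.0094]]
[(-0.015, np.float64(0.0231)), (-0.01, np.float64(0.0252)), (0, np.float64(0.0265)), (0.01, np.float64(0.025)), (0.015, np.float64(0.0228))]
```

View pics/w7.png

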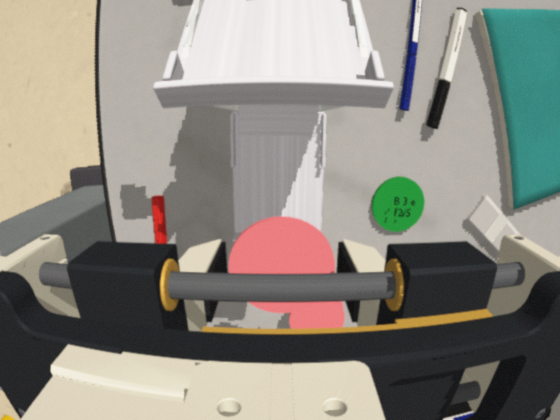

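The dish is held centred, still lid-down. The stack is hidden beneath it, so I step aside and measure the stack's top face from the wrist.

jog_arm(
  rows=[
    [[-2, -3, 3], [0, 0, 0], 0.55],
    [[-4.5, -7, 6], [0, 0, 0], 0.55],
    [[-7, -11, 7.5], [0, 0, 0], 0.55],
    [[-9, -14, 8], [0, 0, 0], 0.55],
    [[-9, -14, 8], [0, 0, 0], 0.55],
    [[-9, -14, 8], [0, 0, 0], 0.55],
  ],
)

```text
clock: 19.7
position: [0.4705, 0.0696, 0.2102]
ee_rot: [-2.253, -2.189, 0.001]
force: [-0.2, 0.7, -0.8]
width: 0.648
gripper_force: 8.0
```

```bash
python3 - <<'E'
from pink import *
import pickle
def top(d,P,n):
    hsv=cv2.cvtColor(d['img'],cv2.COLOR_RGB2HSV); m=((hsv[...,0]>165)|(hsv[...,0]<6))&(hsv[...,1]>60)&(d['depth']>0)&(np.hypot(P[...,0]-.588,P[...,1]-.097)<.05)
    for nm,lo,hi in(('top',.026,.04),('low',.010,.018)):
        q=P[m&(P[...,2]>lo)&(P[...,2]<hi)]
        if len(q)<15: continue
        c,r=cv2.minEnclosingCircle(q[:,None,:2].astype(np.float32)*1000); print(n,nm,len(q),np.round(c,1),round(r,1),'mean',q.mean(0).round(4),'pct mid',(np.percentile(q,[2,98],axis=0).mean(0)).round(4))
s=arm.observe(); print(s['position'],s['width']); d=pink('wrist'); top(d,wrist_cloud(d,s),'wrist')
for n in('scene','side'):
    e=pickle.load(open(n+'0.pkl','rb')); top(e,cloud(e),n)
E
```

```text
[0.47048686 0.0695672  0.21022738] 0.6478887546894635
wrist [253.  74.] [ 14  42 520] [[0.4355, 0.1715, -0.0007], [0.443, 0.1933, 0.0108], [0.4495, 0.2155, 0.0144]]
wrist [390. 160.] [  50   51 1970] [[0.5652, 0.0725, 0.0002], [0.5884, 0.0982, 0.0306], [0.6149, 0.1221, 0.0321]]
wrist [486. 163.] [ 7  9 52] [[0.7213, 0.0899, 0.0161], [0.7259, 0.0952, 0.0178], [0.7309, 0.1001, 0.0189]]
wrist [281. 249.] [ 108   59 5110] [[0.4465, 0.0668, 0.2203], [0.4709, 0.0799, 0.2224], [0.4947, 0.0993, 0.2874]]
wrist [282. 306.] [ 68  13 623] [[0.4541, -0.0944, 0.0141], [0.4706, 0.0468, 0.2215], [0.4979, 0.0941, 0.2932]]
wrist top 1773 [590.4  97.1] 27.2 mean [0.5898 0.0976 0.0307] pct mid [0.5901 0.0974 0.0306]
wrist low 126 [585.6 100.9] 25.4 mean [0.573  0.1086 0.0143] pct mid [0.5794 0.1033 0.0135]
scene top 167 [590.   99.2] 28.7 mean [0.5884 0.1004 0.0307] pct mid [0.5889 0.1002 0.031 ]
scene low 34 [587.4 104.9] 25.2 mean [0.5802 0.1135 0.0146] pct mid [0.5851 0.1084 0.0148]
side top 230 [591.8  96.5] 28.5 mean [0.5899 0.0946 0.031 ] pct mid [0.5909 0.0953 0.0308]
side low 96 [589.8  93.3] 25.5 mean [0.5824 0.0842 0.0147] pct mid [0.5878 0.0891 0.0143]
```

jog_arm(
  rows=[
    [[4, 1, 0], [0, 0, 0], 0.55],
    [[8, 2, 0], [0, 0, 0], 0.55],
    [[11, 2.7, -2], [0, 0, 0], 0.55],
    [[11.95, 2.8, -6], [0, 0, 0], 0.55],
    [[11.95, 2.8, -10], [0, 0, 0], 0.55],
    [[11.95, 2.8, -13], [0, 0, 0], 0.55],
    [[11.95, 2.8, -15.5], [0, 0, 0], 0.55],
    [[11.95, 2.8, -15.5], [0, 0, 0], 0.55],
  ],
)

```text
clock: 20.75
position: [0.5884, 0.0979, 0.0532]
ee_rot: [-2.25, -2.189, 0.006]
force: [0.4, -0.3, 0.6]
width: 0.647
gripper_force: 8.0
```

jog_arm(
  rows=[
    [[0, 0, 0], [0, 0, 0], 0.55],
    [[0, 0, 0], [0, 0, 0], 0.55],
  ],
)

```text
clock: 21.0
position: [0.5909, 0.0976, 0.057]
ee_rot: [2.252, 2.189, 0.003]
force: [0.2, 0.6, 0.2]
width: 0.646
gripper_force: 8.0
```

jog_arm(
  rows=[
    [[-0.05, 0, -0.8], [0, 0, 0], 0.55],
    [[-0.05, 0, -1.4], [0, 0, 0], 0.55],
    [[-0.05, 0, -1.7], [0, 0, 0], 0.55],
    [[-0.05, 0, -1.8], [0, 0, 0], 0.55],
    [[-0.05, 0, -1.8], [0, 0, 0], 0.55],
    [[-0.05, 0, -1.8], [0, 0, 0], 0.55],
  ],
)

```text
clock: 21.75
position: [0.5896, 0.0971, 0.038]
ee_rot: [2.253, 2.189, 0.0]
force: [-0.2, -0.1, -0.3]
width: 0.645
gripper_force: 8.0
```

jog_arm(
  rows=[
    [[0, 0, -0.05], [0, 0, 0], 0.55],
    [[0, 0, -0.1], [0, 0, 0], 0.55],
    [[0, 0, -0.1], [0, 0, 0], 0.55],
    [[0, 0, -0.1], [0, 0, 0], 0.55],
  ],
)

```text
clock: 22.25
position: [0.5895, 0.0971, 0.0368]
ee_rot: [2.253, 2.189, -0.0]
force: [0.9, -0.1, -0.9]
width: 0.644
gripper_force: 8.0
```

jog_arm(
  rows=[
    [[0, 0, -0.05], [0, 0, 0], 0.55],
    [[0, 0, -0.1], [0, 0, 0], 0.55],
    [[0, 0, -0.1], [0, 0, 0], 0.55],
    [[0, 0, -0.1], [0, 0, 0], 0.55],
  ],
)

```text
clock: 22.75
position: [0.5895, 0.0971, 0.0358]
ee_rot: [2.253, 2.189, -0.0]
force: [0.6, 0.4, -0.7]
width: 0.647
gripper_force: 8.0
```

jog_arm(
  rows=[
    [[0, 0, -0.05], [0, 0, 0], 0.55],
    [[0, 0, -0.05], [0, 0, 0], 0.55],
    [[0, 0, -0.05], [0, 0, 0], 0.55],
  ],
)

```text
clock: 23.12
position: [0.5896, 0.0971, 0.0354]
ee_rot: [2.253, 2.189, 0.0]
force: [-1.0, -0.2, 1.4]
width: 0.645
gripper_force: 8.0
```

jog_arm(
  rows=[
    [[0, 0, -0.04], [0, 0, 0], 0.55],
    [[0, 0, -0.04], [0, 0, 0], 0.55],
    [[0, 0, -0.04], [0, 0, 0], 0.55],
  ],
)

```text
clock: 23.5
position: [0.5896, 0.0971, 0.035]
ee_rot: [2.253, 2.189, 0.0]
force: [1.4, -0.5, 0.4]
width: 0.643
gripper_force: 8.0
```

jog_arm(
  rows=[
    [[0, 0, -0.05], [0, 0, 0], 0.55],
    [[0, 0, -0.05], [0, 0, 0], 0.55],
    [[0, 0, -0.05], [0, 0, 0], 0.55],
  ],
)

```text
clock: 23.88
position: [0.5896, 0.0971, 0.0347]
ee_rot: [2.253, 2.189, 0.0]
force: [-1.2, 0.1, 5.2]
width: 0.648
gripper_force: 8.0
```

jog_arm(
  rows=[
    [[0, 0, -0.03], [0, 0, 0], 0.55],
    [[0, 0, -0.03], [0, 0, 0], 0.55],
    [[0, 0, -0.03], [0, 0, 0], 0.55],
  ],
)

```text
clock: 24.25
position: [0.5896, 0.0971, 0.0344]
ee_rot: [2.253, 2.189, 0.0]
force: [-2.3, -0.2, 6.0]
width: 0.65
gripper_force: 8.0
```

Contact. I release gently and retreat upwards.

jog_arm(
  rows=[
    [[0, 0, 0.03], [0, 0, 0], 0.64],
    [[0, 0, 0.03], [0, 0, 0], 0.66],
    [[0, 0, 0.03], [0, 0, 0], 0.68],
    [[0, 0, 0.03], [0, 0, 0], 0.72],
    [[0, 0, 0.03], [0, 0, 0], 0.8],
    [[0, 0, 0.03], [0, 0, 0], 0.8],
  ],
)

```text
clock: 25.0
position: [0.5895, 0.0971, 0.0344]
ee_rot: [2.253, 2.189, -0.0]
force: [-0.5, 1.2, 0.1]
width: 0.795
gripper_force: 0.0
```

jog_arm(
  rows=[
    [[0, 0, 1], [0, 0, 0], 0.8],
    [[0, 0, 3], [0, 0, 0], 0.8],
    [[0, 0, 7], [0, 0, 0], 0.8],
    [[0, 0, 12], [0, 0, 0], 0.8],
    [[-4, -1, 17], [0, 0, 0], 0.8],
    [[-9, -2, 18], [0, 0, 0], 0.8],
    [[-12, -3, 18], [0, 0, 0], 0.8],
    [[-12, -3, 18], [0, 0, 0], 0.8],
  ],
)

```text
clock: 26.0
position: [0.4678, 0.0663, 0.2156]
ee_rot: [2.253, 2.188, 0.001]
force: [0.5, -0.2, 0.7]
width: 0.794
gripper_force: 0.0
```

```bash
python3 - <<'E'
from pink import *
s=arm.observe(); print(s['position'],s['force'],s['width']); d=grab('wrist'); save(d,'w8')
for n,e,P in(('wrist',d,wrist_cloud(d,s)),)+tuple((n,e,cloud(e)) for n,e in((n,grab(n)) for n in('scene','side'))):
    hsv=cv2.cvtColor(e['img'],cv2.COLOR_RGB2HSV); m=((hsv[...,0]>165)|(hsv[...,0]<6))&(hsv[...,1]>60)&(e['depth']>0)&(np.hypot(P[...,0]-.588,P[...,1]-.097)<.05)
    for lo,hi in((.042,.056),(.026,.034),(.010,.018)):
        q=P[m&(P[...,2]>lo)&(P[...,2]<hi)]
        if len(q)>15: print(n,lo,len(q),q.mean(0).round(4),(np.percentile(q,[2,98],axis=0)).round(4).tolist())
E
```

```text
[0.46778621 0.06628478 0.21560981] [ 0.51152542 -0.15357884  0.68567833] 0.7942563160944941
wrist 0.042 1869 [0.5885 0.097  0.0467] [[0.5648, 0.0727, 0.045], [0.6131, 0.1205, 0.0482]]
wrist 0.026 146 [0.5724 0.1077 0.0301] [[0.5641, 0.0828, 0.0269], [0.5933, 0.1238, 0.0322]]
wrist 0.01 128 [0.5722 0.106  0.0141] [[0.5651, 0.0796, 0.0111], [0.5917, 0.1235, 0.0161]]
scene 0.042 170 [0.5878 0.0998 0.0468] [[0.5637, 0.0754, 0.0431], [0.6126, 0.1238, 0.0513]]
scene 0.026 42 [0.5787 0.1122 0.0303] [[0.5647, 0.0872, 0.0266], [0.6045, 0.1266, 0.0332]]
scene 0.01 35 [0.5813 0.1128 0.0142] [[0.5651, 0.0911, 0.0107], [0.6091, 0.1235, 0.0167]]
side 0.042 228 [0.5884 0.0936 0.0471] [[0.5645, 0.0697, 0.0441], [0.6138, 0.1197, 0.0495]]
side 0.026 102 [0.5814 0.0845 0.0308] [[0.5653, 0.0698, 0.0276], [0.6081, 0.1094, 0.0337]]
side 0.01 94 [0.5823 0.084  0.0148] [[0.5662, 0.0699, 0.012], [0.6094, 0.1079, 0.017]]
```

View pics/w8.png

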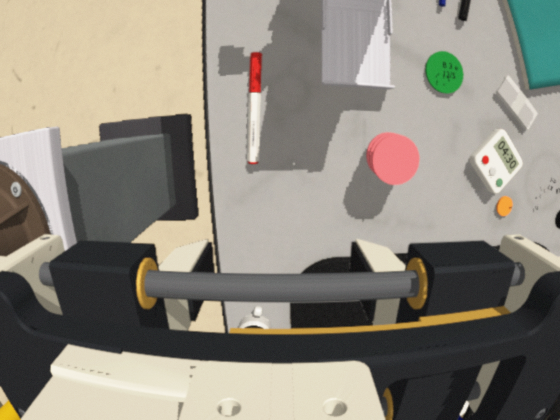

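The last view shows the stack at (393,160), three high and aligned to about 1 mm. The neighbouring things are undisturbed.

```bash
python3 -c "
from cell import arm
print(arm.sign_off())"
```

```text
the job is handed in; nothing more can be done
None
```

The job is handed in at about 26 s on the clock: the dish went down the chute, came out lid-down, and now sits on the stack, three high and within about 1 mm of square, with nothing around it visibly disturbed.

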